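# Latch a beam shutter open through its L-shaped gate

## Task

Open the laser's beam shutter and latch it: with the fingertips, push the black square knob along the long leg of the L-shaped slot right to the corner, then push it sideways along the short leg fully to its end, and leave it there with the fingers clear. Only push the knob, do not pull it up; leave the jars, the slide box and the post beside the shutter standing where they are.

Things in the scene. Friction and masses are not known exactly. Their poses are not given: they have to be found in the camera images.
- gate: the fixed shutter housing: flat box, black sides, aluminium top plate, 200 (x) x 160 (y) x 45 mm high. Origin at the centre of its underside. Its x axis runs along the slot's long leg, from start to corner (away from the robot, within 0.7 rad of world x); its y axis along the short leg, corner to end. Beyond its +x edge: fixed laser tube and detector, 80 mm high, and a steel vane that moves with the knob.
- knob (a point): centre of the push knob: black block 32 x 32 mm, 34 mm high, faces square to the gate's x and y axes; it spans 49 to 83 mm above the table, 4 mm clear of the top plate. It rides on a 12 mm pin in the slot, cannot turn or tip, stays where it is left. About 2.5 N pushes it along the long leg, 2 N along the short one, plus 12 N per m/s.
- slot_start (a point): pin centre at the start end of the long leg, on the top plate's upper face (45 mm above the table). The slot is 17 mm wide, so the pin has 2.5 mm of play to each side.
- slot_corner (a point): pin centre in the corner of the L, on the upper face of the top plate, 80 mm along the gate's x axis from slot_start. The pin enters the short leg only within 2.5 mm of here along x: the end wall of the long leg stops it 2.5 mm beyond, which is right.
- slot_end (a point): pin centre at the closed end of the short leg, on the upper face of the top plate, 45 mm along the gate's y axis from slot_corner.
- slide_along (a joint): travel of the knob along the gate's x axis, m: 0 at slot_start, 0.080 at slot_corner (walls stop it at about -0.0025 and 0.0825). At the outset 0 to 0.02.
- slide_across (a joint): travel of the knob along the gate's y axis, m: 0 in the long leg, 0.045 at slot_end (walls stop it at about -0.0025 and 0.0475).
- knob_lift (a joint): how far the knob is pulled up off its seat, m: 0 when seated, against a spring of 8 N and more. It must stay down.
- jar_a: bystander: clear jar with a lid, 60 mm across, 70 mm high, loose, on the gate's left (+y) side; origin at the centre of its underside
- jar_b: bystander: smaller clear jar with a lid, 52 mm across, 55 mm high, loose, on the gate's left (+y) side; origin at the centre of its underside
- slide_box: bystander: white box for glass slides, 80 x 50 x 32 mm high, loose, on the gate's right (-y) side; origin at the centre of its underside
- pedestal: bystander: upright steel post, 25 mm across on a foot 32 mm across, 63 mm high, loose, on the gate's right (-y) side; origin at the centre of its underside

How it is judged:
By the outcome, as a careful person would: the job done as asked, in the order asked, and still so for the second after the job is handed in, with the robot touching nothing.
It also fails if it takes over 45 s, if anything falls off the work surface, if the arm or the gripper's body presses on something with over 40 N, if the wrist force passes 120 N, or if a joint passes its speed limit or range.

## Robot

A 6-joint arm with a two-finger parallel gripper is mounted at the origin on the work surface. World frame = base frame: x ahead of the robot, y to its left, z up, the work surface at z = 0. Lengths are in m, angles in rad, forces in N, time in s.
With the tool pointing down it reaches from about 0.275 to 0.875 m from the base axis. Payload 12.5 kg.
Tool frame: the origin (TCP) lies at the very end of the fingers, on their centre line; the grasp point (between the pads) lies 19 mm behind it; x points along the fingers, y is the direction in which the jaws open and shut, and the axes are right-handed (so a half turn about x gives the same grasp; the last joint's range is limited). The gripper opens to 85 mm and grips with 20 to 120 N. Pads are 22 mm wide; open, the fingers measure 114 mm over their backs; the gripper's body (76 mm by 85 mm) begins 54 mm behind the grasp point. The pads swing forward as they close: fully open they stand 13 mm farther back than shut.
Start: joints at [-1.292, 0.351, 1.652, -0, 1.139, -0.085], TCP at [0.196, -0.514, 0.231] pointing down, gripper open.
Joint ranges: [-2.75, 2.75], [-0.79, 2.1], [0.01, 2.65], [-1.57, 4.71], [0.07, 3.14], [-2.87, 2.87]. Speed limits (rad/s): [2.22, 2.22, 2.79, 3.14, 3.14, 3.14].

## Interface

Orientations are given as a 3x3 rotation matrix whose columns are the frame's x, y, z axes.
In Python, from bench import manip gives the robot as it stands. Calls block until the motion is done:
- manip.move_ptp(position, orientation): joint-space move of the TCP to a pose.
- manip.move_l(position, attitude=None, max_speed=0.15): straight line of the TCP; attitude=None keeps the orientation; max_speed is the mean speed in m/s.
- manip.move_j(angles): joint-space move.
- manip.set_gripper(opening, effort=None): opening from 0.0 (shut) to 1.0 (fully open); effort is the grip in N (None keeps the last); returns when the fingers have stopped.
- manip.dwell(seconds).
- manip.inverse_kinematics(position, orientation): joint angles nearest the present ones, or None.
- manip.grab_frame(name): name is "side" or "top" or "wrist"; returns (picture, depth): 384x512x3 uint8, red, green, blue; 384x512 float32, m along the optical axis (not along the pixel's ray), 0 where there is no reading.
- manip.get_calibration(name): a dict with "camera_matrix" (3x3 intrinsics, pixels), "R" (3x3) and "t" (3): a world point X has camera coordinates R X + t. Camera axes: x right, y down, z forward; pixel columns grow to the right and rows downward; lengths in m; the calibration is good to about 2 mm. A picture is of the moment at which its call begins: read the wrist's pose just before it. get_calibration takes no time and is no camera call; for the wrist camera it gives the pose at the moment of the call.
A pose or a line that the arm cannot do raises manip.Unreachable and nothing moves.
- manip.sign_off(): hands the job in, once; it reports no verdict.
Trained networks look in the newest picture that a camera, given by its name, has taken for a name from the list of things; names that differ only in an ending like _2 or _b are one class to them, and where a whole thing is asked for, a point or a joint stands for the part that bears it (a point fixed in the world has none). Each returns a list of dicts, best first, with "confidence" (0 to 1); they miss things now and then, are a little off and sometimes report something else, mostly with a low value. They report only what shows in the picture. A call takes as long as a camera call.
- manip.look_for(camera, name): "at" ([x, y, z] in m, in world coordinates, good to about 4 mm: the middle of the surface that is visible of it).
Readings, each from a call of its own:
- manip.current_time(): time.
- manip.current_qpos(): joint angles.
- manip.current_joint_vel(): joint speeds.
- manip.current_joint_torque(): joint torques, N m.
- manip.current_ee_pos(): TCP position.
- manip.current_tcp_rot(): TCP orientation.
- manip.current_force(): force on the tool from outside, world axes, zero at the start.
- manip.current_ft_torque(): the same for the moment, N m.
- manip.current_grip_width(): opening from 0.0 (shut) to 1.0 (fully open).
Only numpy, scipy, OpenCV 4.12 (cv2) and the standard library are available. Lean on these libraries where they do the work, as an engineer would, in place of code of your own. Each camera call takes 0.05 s, during which the arm holds its last target. There are 200 camera calls.

## Working session

There is one attempt and no reset: what is moved stays moved. The work goes in short steps, each a Python script; the robot and the scene stay as the last script left them, time stands still between calls to the robot, and variables do not carry over. Pictures are saved under pics/ and viewed, about 8 in all and at most 12, crops included, and the job is handed in when it is done.

```bash
mkdir -p pics; ls; python3 - <<'E'
from bench import manip
import cv2,numpy as np
for c in("top","side"):
    p,d=manip.grab_frame(c); cv2.imwrite(f"pics/{c}0.png",p[:,:,::-1]); np.savez(f"pics/{c}0.npz",p=p,d=d,**manip.get_calibration(c))
    for n in("gate","knob","slot_start","slot_corner","slot_end","jar_a","jar_b","slide_box","pedestal"):
        print(c,n,[(np.round(r["at"],4).tolist(),round(r["confidence"],2)) for r in manip.look_for(c,n)[:3]])
print(manip.current_time())
E
```

```text
pics
top gate [([0.6017, -0.0576, 0.0503], 0.72)]
top knob [([0.5202, -0.0592, 0.0842], 0.74), ([0.6115, 0.1035, 0.0689], 0.46)]
top slot_start [([0.6053, -0.0553, 0.0419], 0.78)]
top slot_corner [([0.5989, -0.0534, 0.0424], 0.68)]
top slot_end [([0.6007, -0.0563, 0.0434], 0.94), ([0.5843, -0.0786, 0.0722], 0.49)]
top jar_a [([0.6108, 0.1055, 0.0716], 0.65), ([0.5325, 0.1236, 0.0572], 0.6)]
top jar_b [([0.6108, 0.1055, 0.0716], 0.65), ([0.5325, 0.1236, 0.0572], 0.6)]
top slide_box [([0.4485, -0.2041, 0.0274], 0.96)]
top pedestal [([0.5582, -0.1836, 0.0524], 0.62)]
side gate [([0.5964, -0.079, 0.0449], 0.87)]
side knob [([0.5134, -0.0689, 0.0834], 0.95)]
side slot_start [([0.5964, -0.0815, 0.0481], 0.85)]
side slot_corner [([0.5962, -0.082, 0.0449], 0.89)]
side slot_end [([0.6057, -0.0794, 0.0439], 0.6)]
side jar_a [([0.6126, 0.092, 0.0462], 0.83), ([0.5333, 0.1137, 0.0377], 0.83)]
side jar_b [([0.6126, 0.092, 0.0462], 0.83), ([0.5333, 0.1137, 0.0377], 0.83)]
side slide_box [([0.4465, -0.2125, 0.0319], 0.86), ([0.6619, -0.0988, 0.0723], 0.58)]
side pedestal [([0.5534, -0.1973, 0.0473], 0.74), ([0.6643, -0.106, 0.0715], 0.37)]
1.0
```

```bash
python3 - <<'E'
import cv2,numpy as np
f=np.load("pics/top0.npz");p,d,K,R,t=[f[k] for k in("p","d","camera_matrix","R","t")]
v,u=np.mgrid[:384,:512]
X=np.stack([(u-K[0,2])/K[0,0]*d,(v-K[1,2])/K[1,1]*d,d],-1); W=(X-t)@R
def lay(lo,hi):return (d>0)&(W[...,2]>lo)&(W[...,2]<hi)
m=cv2.morphologyEx(lay(.036,.0535).astype(np.uint8),cv2.MORPH_OPEN,np.ones((5,5)))
n,l,s,c=cv2.connectedComponentsWithStats(m); i=1+s[1:,4].argmax(); print(s[i],np.median(W[l==i][:,2]))
r=cv2.minAreaRect((W[l==i][:,:2]*1000).astype(np.float32)); print("plate",r)
m=lay(.075,.092); n,l,s,c=cv2.connectedComponentsWithStats(m.astype(np.uint8))
for i in range(1,n):
    if s[i,4]>30: print(s[i],W[l==i].mean(0).round(4),cv2.minAreaRect((W[l==i][:,:2]*1000).astype(np.float32)))
cv2.imwrite("pics/top0c.png",cv2.resize(p[:,:,::-1],(796,597),interpolation=cv2.INTER_CUBIC))
E
```

```text
[ 255  155   92  105 5882] 0.04544440871491877
plate ((555.5529174804688, -49.599884033203125), (160.1360321044922, 200.3061065673828), 73.2170181274414)
[363 149  18  19 230] [ 0.6554 -0.1989  0.08  ] ((655.665283203125, -199.3311004638672), (30.127246856689453, 35.513526916503906), 73.79356384277344)
[300 213  18  19 237] [ 0.5188 -0.0587  0.0835] ((519.1502685546875, -59.035186767578125), (31.896453857421875, 32.31131362915039), 73.17749786376953)
```

View pics/top0c.png

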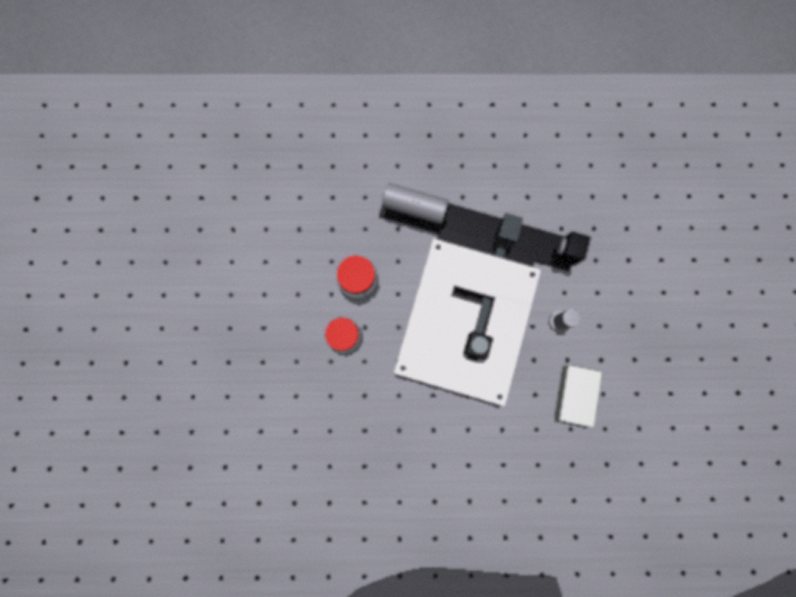

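View pics/side0.png

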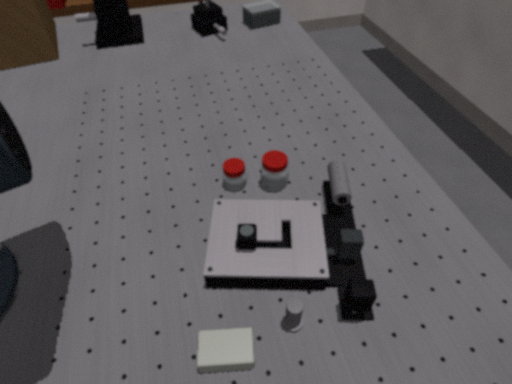

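```bash
cat >h.py <<'E'
import numpy as np,cv2
from bench import manip
a=np.deg2rad(73.2-90); gx=np.array([np.cos(a),np.sin(a),0]); gy=np.array([-np.sin(a),np.cos(a),0])
C=np.array([.5556,-.0496,0])
def W(x,y,z): return C+gx*x+gy*y+np.array([0,0,z])
def G(p): q=np.asarray(p)-C; return np.array([q@gx,q@gy,q[2]]).round(4)
def ori(s=1):
    x=np.array([0,0,-1.]); y=s*gy; return np.stack([x,y,np.cross(x,y)],1)
def rectify(cam,p,cal,z,S=4,hw=120):
    """picture of plane z in gate axes: S px/mm, up=+x, left=+y"""
    K,R,t=cal["camera_matrix"],cal["R"],cal["t"]
    s=np.array([[-.1,-.1],[.1,-.1],[.1,.1],[-.1,.1]])
    P=np.array([K@(R@W(x,y,z)+t) for x,y in s]); P=P[:,:2]/P[:,2:]
    D=np.array([[(hw-y*1e3)*S,(hw-x*1e3)*S] for x,y in s])
    H=cv2.getPerspectiveTransform(P.astype(np.float32),D.astype(np.float32))
    return cv2.warpPerspective(p,H,(2*hw*S,2*hw*S),flags=cv2.INTER_CUBIC)
E
python3 - <<'E'
from h import *
f=np.load("pics/top0.npz")
im=rectify("top",f["p"],f,.045,S=3,hw=100); cv2.imwrite("pics/rect.png",im[:,:,::-1])
print("knob",G([.519,-.0589,.083]))
m=(im.mean(2)<110).astype(np.uint8)
n,l,s,c=cv2.connectedComponentsWithStats(m)
for i in range(1,n):
    if s[i,4]>300:
        x,y,w,h,A=s[i];print("gate x",100-(y+h)/3,100-y/3,"y",100-(x+w)/3,100-x/3,A)
for s in(1,-1):
    print(s,manip.inverse_kinematics(W(-.08,-.02,.15),ori(s)))
E
```

```text
knob [-0.0323 -0.0195  0.083 ]
gate x -52.33333333333334 42.333333333333336 y -38.66666666666666 33.0 19495
1 [-1.94074865e-01  3.27313208e-01  1.91808559e+00 -4.44089210e-16
  8.96193859e-01 -1.47165588e+00]
-1 [-1.94074865e-01  3.27313208e-01  1.91808559e+00 -4.44089210e-16
  8.96193859e-01  1.66993678e+00]
```

View pics/rect.png

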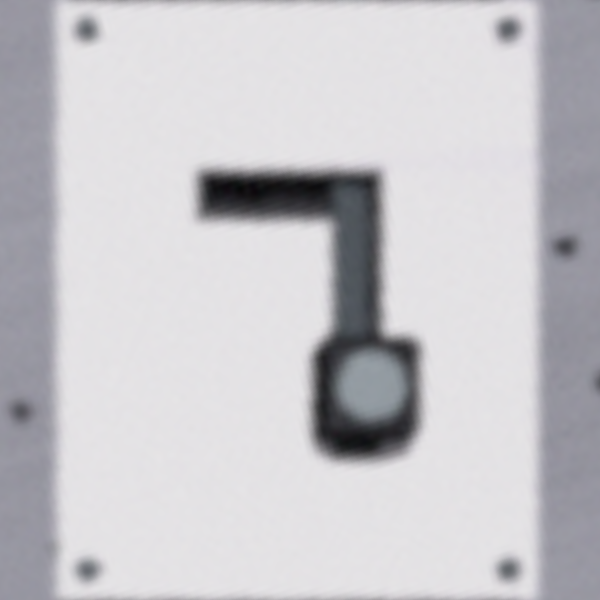

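```bash
python3 - <<'E'
from h import *
s=1
manip.set_gripper(0.0)
manip.move_ptp(W(-.078,-.0194,.15),ori(s))
manip.move_l(W(-.078,-.0194,.060),max_speed=.1)
f0=manip.current_force(); print("f0",f0.round(2) if hasattr(f0,'round') else f0,manip.current_time())
manip.move_l(W(-.005,-.0194,.060),max_speed=.06)
x=-.005
while x<.018:
    f=np.asarray(manip.current_force())-f0
    print(round(x,4),G(manip.current_ee_pos()),np.round([f@gx,f@gy,f[2]],1))
    if f@gx<-12: break
    x+=.0015; manip.move_l(W(x,-.0194,.060),max_speed=.03)
print(manip.current_time())
p,d=manip.grab_frame("top"); cv2.imwrite("pics/r1.png",rectify("top",p,manip.get_calibration("top"),.083,S=3,hw=100)[:,:,::-1])
p,d=manip.grab_frame("side"); cv2.imwrite("pics/s1.png",cv2.resize(p[120:330,150:430,::-1],None,fx=2.5,fy=2.5))
E
```

```text
f0 [-0.33 -0.01 -0.02] 4.8083
-0.005 [-0.0049 -0.0194  0.06  ] [ 1.5  0.4 -0.7]
-0.0035 [-0.0036 -0.0194  0.06  ] [-1.3  1.4  1.1]
-0.002 [-0.002  -0.0194  0.06  ] [-1.8 -0.3  0.8]
-0.0005 [-0.0004 -0.0194  0.0599] [-1.   0.  -0.1]
0.001 [ 0.0012 -0.0194  0.06  ] [-1.4  0.4 -0.6]
0.0025 [ 0.0026 -0.0194  0.06  ] [-0.7  1.  -1.5]
0.004 [ 0.0041 -0.0194  0.06  ] [-0.7  1.2 -1.4]
0.0055 [ 0.0056 -0.0194  0.06  ] [-0.1  0.3 -0.1]
0.007 [ 0.0072 -0.0194  0.06  ] [-0.1  0.2 -0.4]
0.0085 [ 0.0087 -0.0194  0.06  ] [-1.  -0.2 -0.8]
0.01 [ 0.01   -0.0194  0.06  ] [-2.1 -0.4 -0.1]
0.0115 [ 0.0104 -0.0194  0.06  ] [-8.5 -0.5  6.1]
0.013 [ 0.0107 -0.0194  0.0599] [-16.2  -0.3  12.4]
9.175
```

```bash
python3 - <<'E'
from h import *
manip.move_l(W(-.012,-.0194,.060),max_speed=.1)
manip.move_l(W(-.012,-.0194,.125),max_speed=.15)
manip.move_l(W(.032,-.075,.125),max_speed=.15)
p,d=manip.grab_frame("side"); cv2.imwrite("pics/s1.png",cv2.resize(p[120:330,150:430,::-1],None,fx=2.5,fy=2.5))
for c in("top","side"):
    if c=="top": manip.grab_frame(c)
    print(c,[(G(r["at"]),round(r["confidence"],2)) for r in manip.look_for(c,"knob")[:2]])
print(manip.current_time())
E
```

```text
top [(array([ 0.0348, -0.0176,  0.0826]), 0.83)]
side []
11.0833
```

View pics/s1.png

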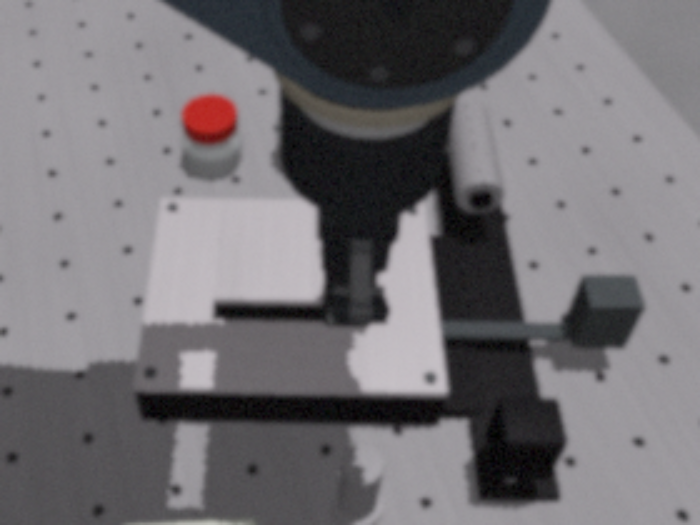

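The side picture shows the vane pushed out past the plate (600,310), and the detector puts the knob at the corner. The view of the knob itself is partly blocked by the gripper. Next is the sideways push.

```bash
python3 - <<'E'
from h import *
X=.036
manip.move_l(W(X,-.072,.125),max_speed=.1)
manip.move_l(W(X,-.072,.060),max_speed=.12)
f0=np.asarray(manip.current_force())
y=-.014
for yy in np.linspace(-.055,y,4):
    manip.move_l(W(X,yy,.060),max_speed=.06)
    f=np.asarray(manip.current_force())-f0; print(round(yy,4),G(manip.current_ee_pos()),np.round([f@gx,f@gy,f[2]],1))
    if f@gy<-12: break
else:
  while y<.012:
    y+=.0015; manip.move_l(W(X,y,.060),max_speed=.03)
    f=np.asarray(manip.current_force())-f0
    print(round(y,4),G(manip.current_ee_pos()),np.round([f@gx,f@gy,f[2]],1))
    if f@gy<-12: break
print(manip.current_time())
E
```

```text
-0.055 [ 0.0361 -0.0545  0.0602] [-0.8 -0.5 -1.4]
-0.0413 [ 0.0359 -0.0409  0.06  ] [-1.2  0.5 -2. ]
-0.0277 [ 0.036  -0.0274  0.06  ] [-1.4 -0.3 -0.8]
-0.014 [ 0.036  -0.0138  0.06  ] [-0.8  0.5 -0.9]
-0.0125 [ 0.036  -0.0126  0.06  ] [ 0.2 -0.8 -1.6]
-0.011 [ 0.036  -0.0111  0.06  ] [-0.4 -2.9 -0.9]
-0.0095 [ 0.036  -0.0095  0.06  ] [-0.9 -2.9 -0.4]
-0.008 [ 0.036  -0.0078  0.06  ] [-0.2 -3.2 -1. ]
-0.0065 [ 0.036  -0.0063  0.06  ] [-0.4 -2.4 -1. ]
-0.005 [ 0.036  -0.0049  0.06  ] [-0.7 -1.8 -1.5]
-0.0035 [ 0.036  -0.0034  0.06  ] [-0.1 -1.7 -1.4]
-0.002 [ 0.036  -0.0019  0.06  ] [-1.  -2.2 -1.3]
-0.0005 [ 0.036  -0.0009  0.06  ] [-0.9 -6.9 -0.7]
0.001 [ 0.036  -0.0004  0.06  ] [ -0.4 -13.3   0.7]
16.0833
```

Stopped by a wall at about the predicted place (-0.002). I'll back away, lift and check.

```bash
python3 - <<'E'
from h import *
manip.move_l(W(.036,-.022,.060),max_speed=.1)
manip.move_l(W(.036,-.022,.15),max_speed=.15)
manip.move_ptp(W(-.16,-.08,.22),ori(1))
p,d=manip.grab_frame("top"); cal=manip.get_calibration("top")
cv2.imwrite("pics/r2.png",rectify("top",p,cal,.045,S=3,hw=100)[:,:,::-1])
K,R,t=cal["camera_matrix"],cal["R"],cal["t"]; v,u=np.mgrid[:384,:512]
P=(np.stack([(u-K[0,2])/K[0,0]*d,(v-K[1,2])/K[1,1]*d,d],-1)-t)@R
m=((d>0)&(P[...,2]>.07)&(P[...,2]<.1)).astype(np.uint8); n,l,s,c=cv2.connectedComponentsWithStats(m)
for i in range(1,n):
    if s[i,4]>30: print(s[i],G(P[l==i].mean(0)),cv2.minAreaRect((P[l==i][:,:2]*1000).astype(np.float32)))
for n in("knob","jar_a","slide_box","pedestal"): print(n,[(np.round(r["at"],4),G(r["at"]),round(r["confidence"],2)) for r in manip.look_for("top",n)[:2]])
p,d=manip.grab_frame("side"); cv2.imwrite("pics/s2.png",cv2.resize(p[120:384,150:430,::-1],None,fx=2,fy=2))
print(manip.current_time(),manip.current_force())
E
```

```text
[309 102  15  18 186] [0.2088 0.0282 0.0743] ((764.3875732421875, -83.26337432861328), (25.918920516967773, 35.7393798828125), 74.25835418701172)
[247 119  41  20 341] [0.139  0.1206 0.0724] ((723.3412475585938, 25.37362289428711), (89.83815002441406, 24.029804229736328), 73.85517883300781)
[363 149  18  19 249] [ 0.1379 -0.1135  0.0794] ((655.7684326171875, -199.37722778320312), (30.61845588684082, 36.422542572021484), 73.81629180908203)
[217 165  24  23 258] [0.0148 0.1697 0.0711] ((618.7794799804688, 108.8990249633789), (49.550384521484375, 48.17572784423828), 89.66400146484375)
[287 176  18  18 231] [0.0362 0.0281 0.0834] ((599.3304443359375, -33.511783599853516), (31.661745071411133, 32.113521575927734), 72.40042114257812)
knob [(array([ 0.5996, -0.0329,  0.0826]), array([0.0373, 0.0287, 0.0826]), 0.56)]
jar_a [(array([0.5324, 0.125 , 0.0613]), array([-0.0727,  0.1604,  0.0613]), 0.76)]
slide_box [(array([ 0.4455, -0.2041,  0.0303]), array([-0.0607, -0.1797,  0.0303]), 0.62)]
pedestal [(array([ 0.5559, -0.1869,  0.0505]), array([ 0.04  , -0.1314,  0.0505]), 0.75)]
18.3833 [ 0.59054593 -0.39642602 -0.87092168]
```

View pics/r2.png

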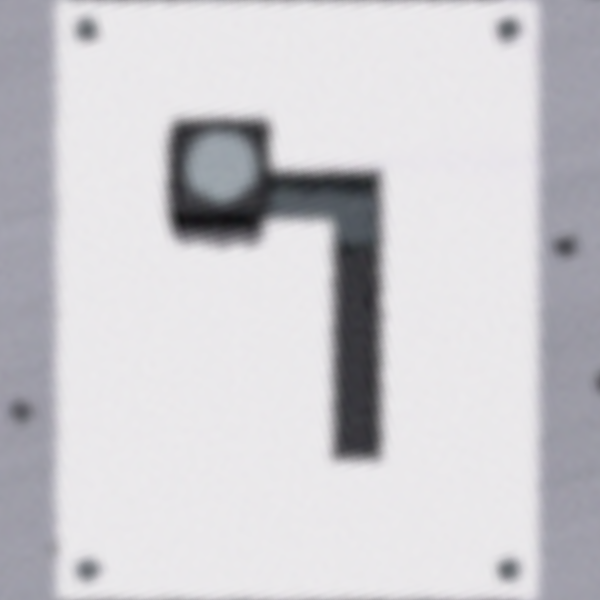

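View pics/s2.png

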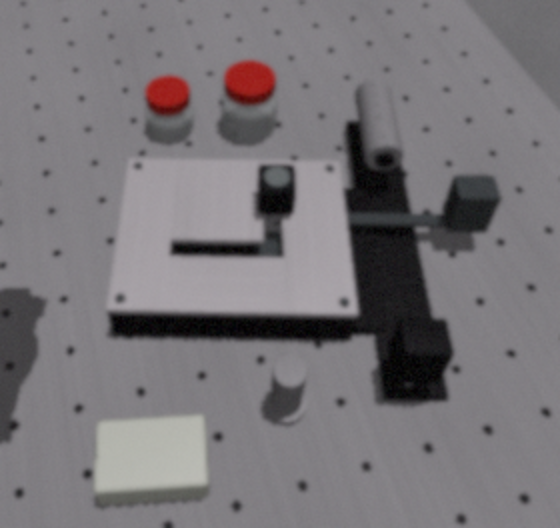

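The rectified top picture shows the knob at (220,165), at the closed end of the short leg. In the side picture the jars, slide box and post are all still standing.

```bash
python3 -c "
from bench import manip
manip.sign_off(); print(manip.current_time())"
```

```text
the job is handed in; nothing more can be done
the job is handed in; nothing more can be done
```

The shutter is open and latched, and I handed the job in about 18 s into the 45 s limit. With the fingers shut, I pushed the knob along the long leg until the end wall stopped it (about 16 N). I then pushed it sideways until the end of the short leg stopped it (about 13 N), and moved the arm well clear.

**Knob position:** by depth, the knob moved about 68 mm along and 47.5 mm across from where it started. That puts it against the end wall of the short leg.

**Knob height:** its top is at 83 mm, so it is still seated.

**Bystanders:** the side picture shows both jars, the slide box and the post still standing. The detector's positions for one jar, the slide box and the post moved by no more than about 4 mm from the first readings, which is within its error. For the other jar I only have that picture, plus a depth reading of its lid close to where it was first found.

**Failed check:** after the first push, the side-camera detector did not find the knob because the gripper hid it. The top camera confirmed it was at the corner.

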